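Fill the seasoning caddy

ROBOT

A 6-joint arm with a two-finger parallel gripper is mounted at the origin on a cart in front of the work surface, level with it; the furniture and walls round the work are solid. World frame = base frame: x ahead of the robot, y to its left, z up, the work surface at z = 0. Lengths are in m, angles in rad, forces in N, time in s.
With the tool pointing down it reaches from about 0.275 to 0.85 m from the base axis. Payload 19 kg.
Tool frame: the origin (TCP) lies midway between the tips of the shut fingers; the grasp point (between the pads) lies 19 mm behind it (manip.grip_point_offset is the z of the grasp point in the tool frame, in m); z points along the fingers, y is the line along which they close (so a half turn about z gives the same grasp; the last joint's range is limited). The gripper opens to 85 mm and grips with 20 to 120 N. Pads are 22 mm wide; open, the fingers measure 114 mm over their backs; the gripper's body (76 mm by 85 mm) begins 54 mm behind the grasp point. The pads swing forward as they close: fully open they stand 13 mm farther back than shut.
Start: joints at [0.982, 0.15, 1.437, -0, 1.554, -0.134], TCP at [0.253, 0.517, 0.231] pointing down, gripper open.
Joint ranges: [-2.8, 2.8], [-0.68, 2.1], [0.12, 2.68], [-1.39, 4.53], [0.16, 2.79], [-2.81, 2.81]. Speed limits (rad/s): [1.89, 1.89, 2.22, 3.01, 3.01, 3.01].

INTERFACE

Orientations are given as a rotation vector (axis times angle).
In Python, from workcell import manip gives the robot as it stands.
- The arm moves only by the tool send_path, called after "Call:" by a JSON object that holds its "fn" and its "kwargs", one argument or row to a line. Schema: {"type":"object","properties":{"moves":{"type":"array","items":{"type":"number"},"minItems":4,"maxItems":40},"aperture":{"type":"number"},"clamp_n":{"type":"number"},"only":{"type":"string"},"quiet":{"type":"boolean"},"lines":{"type":"string"}},"required":["moves"],"additionalProperties":false}. moves is one flat list of numbers that holds 1 to 10 rows one after another, with no inner brackets; each row has 4 numbers: dx, dy, dz in m, then a turn about the tool's z in rad; each row is the pose to reach, as a shift and turn from the pose commanded when the call began, along the tool's axes at that moment; what a row does not reach only later rows make up. A row lasts 1/10 s, in which the tool goes at most 0.05 m and 0.15 rad, less where a joint would pass 70% of its speed; a pose out of reach is approached as far as the arm can. aperture is the finger opening in m, set as the call begins (left out keeps the last). The fingers move at their own pace and stop on an object; clamp_n is the grip in N (left out, the last holds). Time passes only in rows, so rows that do not move let the fingers close. The tool returns the time, the measured TCP pose, the force, the opening and the grip force at its end. only (a regular expression) keeps the lines of the reply that match it, lines (a string "A,B") keeps lines A to B, and quiet returns only ok. Input that does not fit is refused with a message, and nothing moves.
- manip.get_obs(): the state, without advancing time (a new reading comes with each control period).
- manip.snapshot(name): name is "scene" or "top" or "wrist"; returns a dict with "color" (420x560x3 uint8, blue, green, red), "fx", "fy", "cx", "cy" (pixels), "camera_from_world" (4x4, takes a point from world to camera coordinates). Camera axes: x right, y up, looking along -z (the intrinsics and any distortion apply to the point x, -y, -z); pixel columns grow to the right and rows downward; lengths in m; the calibration is good to about 2 mm. A picture is of the moment at which its call begins. There is no depth.
- manip.hand_in(): hands the job in; it is judged then, once.
The state is a dict: "t": time; "joint_positions": joint angles; "qd": joint speeds; "joint_efforts": joint torques, N m; "tcp_pos": TCP position; "eef_rot": TCP orientation; "force": force on the tool from outside, world axes, zero at the start; "moment": the same for the moment, N m; "gripper_width": finger opening in m; "gripper_force": force on a finger pad.
Only numpy, scipy, OpenCV 4.12 (cv2) and the standard library are available. Lean on these libraries where they do the work, as an engineer would, in place of code of your own. Each camera call takes 0.05 s, during which the arm holds its last target. There are 200 camera calls.

TASK

Put the seasonings that stand about the range into the wooden caddy, each upright on the floor of its own pocket: seen from the caddy's open front with the high back (the side with the steel handle) behind, the pepper mill goes back left, the slim spice jar back right, the salt shaker front left and the honey jar front right. The candle and the reed diffuser do not belong in it: leave them standing where they are.

Things in the scene. Friction and masses are not known exactly. Their poses are not given: they have to be found in the camera images.
- caddy: fixed wooden caddy, 210 x 198 mm: 2 x 2 open pockets, 90 x 90 mm inside, floor 8 mm up; walls and dividers 6 mm thick, 32 mm high; one side a 70 mm high back, 18 mm thick, steel bow handle behind it. Origin: midpoint of the pockets, underside; x to the back, y left as seen from the open front. Pocket centres x, y (mm): back left 48, 48; back right 48, -48; front left -48, 48; front right -48, -48
- pepper_mill: turned wooden pepper mill, 170 mm tall, foot 58 mm across, body (up to 122 mm) at most 58 mm, round head 50 mm across from 123 to 159 mm with a small steel knob on top; about 0.13 to 0.25 kg. Origin: centre of the underside, z up, round about z.
- spice_jar: straight slim clear spice jar with a full-width flat screw cap, 45 mm across, 108 mm tall; about 0.08 to 0.15 kg. Origin: centre of the underside, z up, round about z.
- salt_shaker: small clear salt shaker half full of salt, with a domed metal cap with holes, 44 mm across (cap 34 mm, above 74 mm), 90 mm tall; about 0.07 to 0.14 kg. Origin: centre of the underside, z up, round about z.
- honey_jar: squat lidded jar of honey, lid 64 mm across, glass 60 mm, 87 mm tall; about 0.17 to 0.34 kg. Origin: centre of the underside, z up, round about z.
- candle: look-alike to leave: candle of white wax in a plain open clear glass without a lid, 76 mm across, 90 mm tall. Origin: centre of the underside, z up, round about z.
- reed_diffuser: look-alike to leave: slim dark bottle 48 mm across with an oak collar, 146 mm tall, with thin reeds standing out to 244 mm. Origin on the underside, 7 mm in -y of the bottle's axis; z up

How it is judged:
At the end, for the whole second after the job is handed in: All four seasonings stand upright (0.15 rad), at rest and released, on the floor of their own pockets (within 28 mm of its centre along each side; underside 3 to 14 mm above the caddy's). The candle and diffuser stand upright (0.15 rad) within 30 mm of where they were (x of pepper_mill in the frame of caddy between 0.02 and 0.076 m and y of pepper_mill in the frame of caddy between 0.02 and 0.076 m and z of pepper_mill in the frame of caddy between 0.003 and 0.014 m and angle between each of pepper_mill, spice_jar, salt_shaker, honey_jar, candle, reed_diffuser's own z axis and vertical below 0.15 rad and linear speed of each of pepper_mill, spice_jar, salt_shaker, honey_jar below 0.02 m/s and contact force between each of pepper_mill, spice_jar, salt_shaker, honey_jar and the fingers below 0.1 N and x of spice_jar in the frame of caddy between 0.02 and 0.076 m and y of spice_jar in the frame of caddy between -0.076 and -0.02 m and z of spice_jar in the frame of caddy between 0.003 and 0.014 m and x of salt_shaker in the frame of caddy between -0.076 and -0.02 m and y of salt_shaker in the frame of caddy between 0.02 and 0.076 m and z of salt_shaker in the frame of caddy between 0.003 and 0.014 m and x of honey_jar in the frame of caddy between -0.076 and -0.02 m and y of honey_jar in the frame of caddy between -0.076 and -0.02 m and z of honey_jar in the frame of caddy between 0.003 and 0.014 m and distance of each of candle, reed_diffuser from where it was at the start of the episode below 0.03 m); the robot touches nothing.
It fails at once if the candle is pushed more than 30 mm from its place or tipped (distance of candle from where it was at the start of the episode above 0.03 m or angle between candle's own z axis and vertical above 0.35 rad).
It fails at once if the reed diffuser is pushed more than 30 mm from its place or tipped (distance of reed_diffuser from where it was at the start of the episode above 0.03 m or angle between reed_diffuser's own z axis and vertical above 0.35 rad).
It also fails if it takes over 122 s, if anything falls off the work surface, if the arm or the gripper's body presses on something with over 40 N, if the wrist force passes 120 N, or if a joint passes its speed limit or range.

## Working session

There is one attempt and no reset: what is moved stays moved. The work goes in short steps, Python scripts to look and compute and a tool call to move; the robot and the scene stay as the last step left them, time stands still between calls to the robot, and variables do not carry over. Pictures are saved under pics/ and viewed, at most 14 in all, crops included, and the job is handed in when it is done.

```bash
ls; mkdir -p pics; python3 - <<'E'
from workcell import manip
import cv2,numpy as np
print(manip.get_obs(), manip.grip_point_offset)
for n in("scene","top"):
    s=manip.snapshot(n); cv2.imwrite(f"pics/{n}0.png",cv2.resize(s["color"],None,fx=1.42,fy=1.42,interpolation=cv2.INTER_CUBIC)); np.save(f"pics/{n}0.npy",s,allow_pickle=True)
    print(n,s["fx"],s["fy"],s["cx"],s["cy"],np.round(s["camera_from_world"],4).tolist(),[k for k in s])
E
```

```text
pics
workcell.py
{'t': 0.0, 'joint_positions': array([ 9.81987495e-01,  1.50940540e-01,  1.43801047e+00, -1.30858286e-05,
        1.55380427e+00, -1.33993122e-01]), 'qd': array([-0.00042723, -0.00117281,  0.00013046, -0.00039968, -0.0011116 ,
        0.00259102]), 'joint_efforts': array([ 4.72501983e-03, -7.13050175e+01, -5.70879972e+01,  5.01075137e-04,
        8.68824689e-03, -2.12256118e-04]), 'tcp_pos': array([0.25247647, 0.51633234, 0.23071159]), 'eef_rot': array([-7.08190719e-01, -3.06032049e+00,  1.71533266e-03]), 'force': array([-0.25476844,  0.48627547,  0.0931513 ]), 'moment': array([-0.01150003,  0.01482948,  0.00406249]), 'gripper_force': 0.0, 'gripper_width': 0.0854598698176996} -0.0187
scene 519.1938999496028 519.1938999496028 275.2465457293632 213.80088634370446 [[0.8527, -0.5221, -0.0173, -0.5016], [0.4094, 0.6473, 0.643, -0.2484], [-0.3245, -0.5554, 0.7657, -1.3389], [0.0, 0.0, 0.0, 1.0]] ['color', 'fx', 'fy', 'cx', 'cy', 'camera_from_world']
top 428.05313187297776 428.05313187297776 272.8128925270641 213.33546889195117 [[-0.0041, -1.0, -0.0061, -0.0034], [0.9837, -0.0052, 0.1797, -0.5503], [-0.1798, -0.0052, 0.9837, -1.1611], [0.0, 0.0, 0.0, 1.0]] ['color', 'fx', 'fy', 'cx', 'cy', 'camera_from_world']
```
View pics/top0.png

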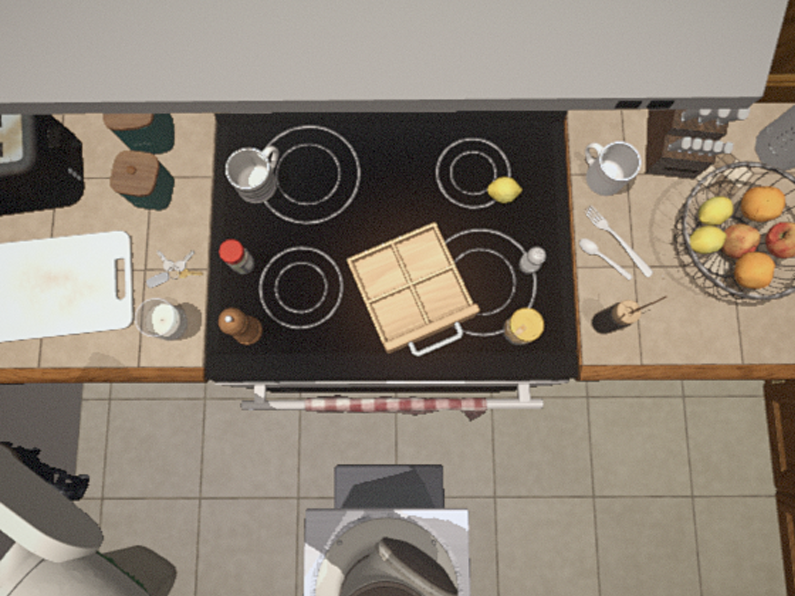

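View pics/scene0.png

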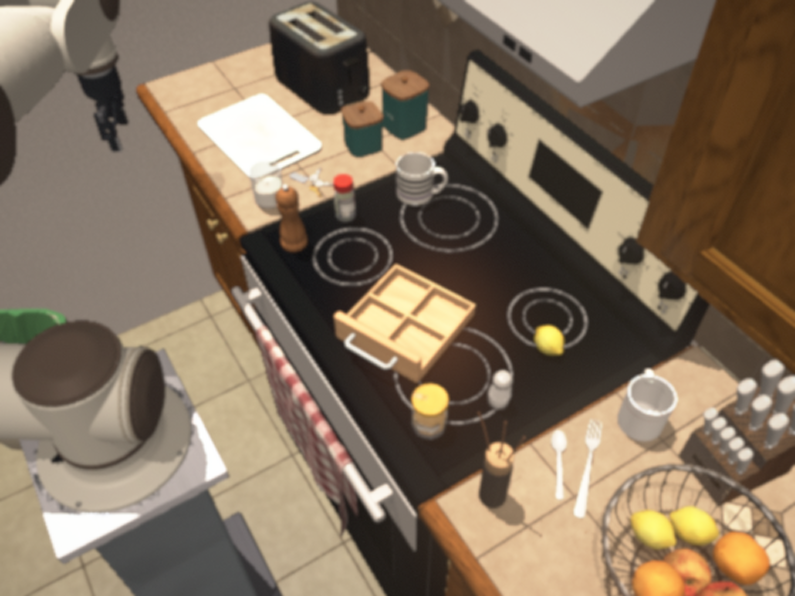

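The top view shows the caddy with its high back and handle toward the robot, at about (435,335). The spice jar cap is at (232,250), the mill knob at (231,315), the salt cap at (537,255) and the honey lid at (525,323). The candle is at (162,318) and the diffuser at (620,315). I'll enlarge these areas to read them more closely.

```bash
cat > h.py <<'E'
import numpy as np,cv2
def load(n): return np.load(f"pics/{n}.npy",allow_pickle=True).item()
def ray(s,u,v):
    T=s["camera_from_world"];R=T[:3,:3];c=-R.T@T[:3,3]
    d=R.T@np.array([(u-s["cx"])/s["fx"],-(v-s["cy"])/s["fy"],-1.]);return c,d
def at(s,u,v,z):
    c,d=ray(s,u,v);return (c+d*(z-c[2])/d[2])[:2]
def proj(s,p):
    q=s["camera_from_world"][:3,:3]@np.asarray(p,float)+s["camera_from_world"][:3,3]
    return np.array([s["cx"]-s["fx"]*q[0]/q[2],s["cy"]+s["fy"]*q[1]/q[2]])
def crop(s,u,v,w,h,k):
    return cv2.resize(s["color"][v:v+h,u:u+w],None,fx=k,fy=k,interpolation=cv2.INTER_CUBIC)
E
python3 - <<'E'
from h import *
t=load("top0");s=load("scene0")
cv2.imwrite("pics/c1.png",crop(t,240,150,150,105,5))
a=crop(t,90,160,110,90,4);b=crop(t,345,165,80,90,4)
cv2.imwrite("pics/c2.png",np.hstack([a,b]))
E
```

View pics/c1.png

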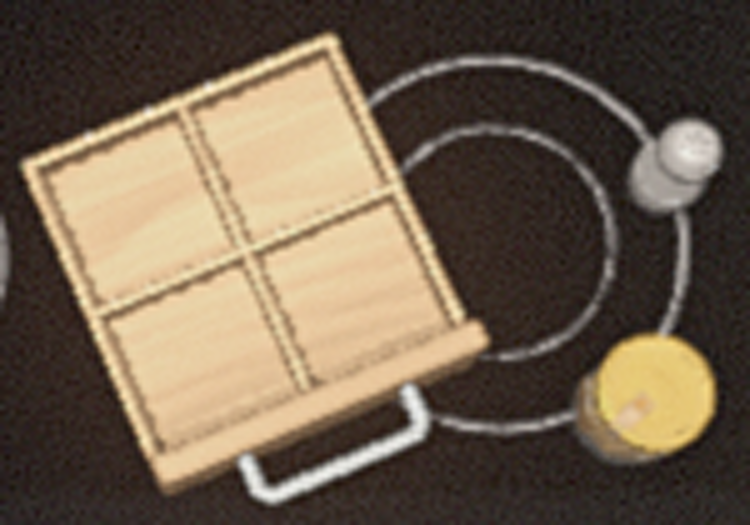

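View pics/c2.png

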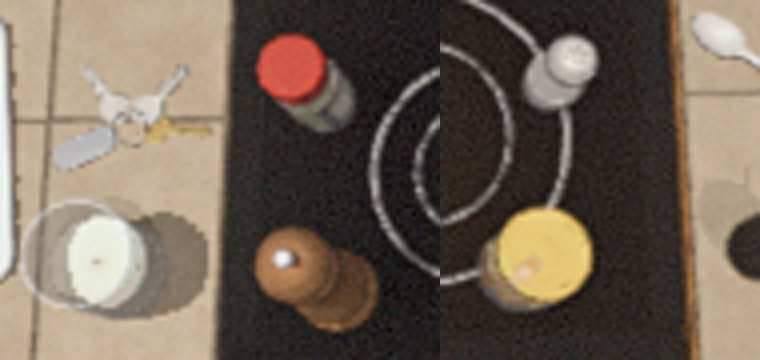

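c1 (5x, offset 240,150) shows:
- divider cross at (246,247)
- front corners at (22,163) and (335,35)
- salt cap at (690,147)
- honey lid at (657,395)

c2 (4x) shows:
- jar cap at (292,67)
- mill knob at (284,258)
- candle rim at (73,252)

```bash
cat > meas.py <<'E'
from h import *
t=load("top0");s=load("scene0")
c1=lambda x,y,z:at(t,240+x/5,150+y/5,z)
c2=lambda x,y,z:at(t,90+x/4,160+y/4,z)
P=dict(cross=c1(246,247,.032),fl=c1(335,35,.032),fr=c1(22,163,.032),divL=c1(400,187,.032),divR=c1(100,313,.032),
 salt=c1(690,147,.086),honey=c1(657,395,.087),jar=c2(292,67,.108),mill=c2(284,258,.168),millh=c2(295,264,.142),candle=c2(73,252,.09))
for k,v in P.items(): print(k,v.round(4))
fx=(P['fl']+P['fr'])/2-P['cross']; print(np.linalg.norm(fx),np.linalg.norm(P['fl']-P['fr']),np.linalg.norm(P['divL']-P['divR']))
xa=-fx; ya=P['fl']-P['fr']; print(np.degrees(np.arctan2(xa[1],xa[0])),np.degrees(np.arctan2(ya[1],ya[0]))-90, np.degrees(np.arctan2(*(P['divL']-P['divR'])[::-1]))-90)
print("scene px x1.42:",{k:(proj(s,[*P[k],z])*800/560).round(0) for k,z in dict(cross=.032,salt=.088,honey=.087,jar=.108,mill=.17,candle=.09).items()})
E
python3 meas.py
python3 - <<'E'
from h import *
s=load("scene0"); cv2.imwrite("pics/c3.png",np.hstack([crop(s,170,110,90,75,4.4),crop(s,270,240,90,75,4.4)]))
E
```

```text
cross [ 0.5942 -0.0534]
fl [ 0.7215 -0.1071]
fr [0.645  0.0764]
divL [ 0.6294 -0.1431]
divR [0.5559 0.0309]
salt [ 0.6381 -0.2989]
honey [ 0.4988 -0.274 ]
jar [0.6431 0.294 ]
mill [0.5014 0.2776]
millh [0.5015 0.2773]
candle [0.5185 0.443 ]
0.09675933844712854 0.19886218966756988 0.18889525786855257
-156.8481736044718 -157.37604792432964 -157.12142286807102
scene px x1.42: {'cross': array([409., 315.]), 'salt': array([505., 376.]), 'honey': array([431., 401.]), 'jar': array([344., 180.]), 'mill': array([285., 186.]), 'candle': array([264., 170.])}
```

View pics/c3.png

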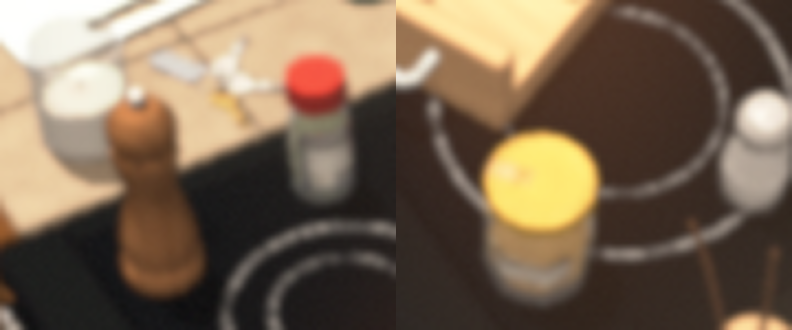

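The scene view agrees with the top-view positions to about 2 px. If I keep the tool's present yaw (close line at 64°, on the pockets' diagonal), the fingers stay clear of the walls and neighbouring items. The order will be honey, salt, mill, then jar.

```bash
cat > d.py <<'E'
import sys,numpy as np
from workcell import manip
from scipy.spatial.transform import Rotation as R
o=manip.get_obs(); r=R.from_rotvec(o["eef_rot"])
p=o["tcp_pos"]
w=[float(x) for x in sys.argv[1:]]
for i in range(0,len(w),3): print(w[i:i+3],"->",r.inv().apply(np.array(w[i:i+3])-p).round(4))
E
python3 d.py .499 -.274 .231
```

```text
[0.499, -0.274, 0.231] -> [-5.686e-01 -6.017e-01  3.000e-04]
```

Call:
{"fn": "send_path", "kwargs": {
  "moves": [-0.02,-0.02,0,0,-0.05,-0.055,0,0,-0.085,-0.09,0,0,-0.12,-0.125,0,0,-0.155,-0.16,0,0,-0.19,-0.2,0,0,-0.225,-0.24,0,0,-0.26,-0.275,0,0,-0.295,-0.31,0,0,-0.33,-0.35,0,0],
  "aperture": 0.085,
  "clamp_n": 40
}}

```text
t: 1.1
tcp_pos: [0.3931, 0.0633, 0.2314]
eef_rot: [0.708, 3.06, 0.0]
force: [0.9, 1.0, 0.0]
gripper_width: 0.0851
gripper_force: 0.0
```

```bash
python3 d.py .499 -.274 .231
```

```text
[0.499, -0.274, 0.231] -> [-0.2433 -0.2565  0.0004]
```

Call:
{"fn": "send_path", "kwargs": {
  "moves": [-0.035,-0.037,0,0,-0.07,-0.074,0,0,-0.105,-0.111,0,0,-0.14,-0.148,0,0,-0.175,-0.185,0,0,-0.21,-0.22,0,0,-0.23,-0.243,0,0,-0.2386,-0.2517,0,0,-0.2386,-0.2517,0,0,-0.2386,-0.2517,0,0]
}}

```text
t: 2.1
tcp_pos: [0.4966, -0.2648, 0.2311]
eef_rot: [-0.708, -3.06, -0.001]
force: [0.2, 1.0, -0.3]
gripper_width: 0.0848
gripper_force: 0.0
```

```bash
python3 d.py .499 -.274 .053; python3 - <<'E'
from workcell import manip
import cv2
from h import *
s=manip.snapshot("wrist"); np.save("pics/w1.npy",s,allow_pickle=True)
print(proj(s,[.499,-.274,.087])); cv2.imwrite("pics/w1.png",s["color"])
E
```

```text
[0.499, -0.274, 0.053] -> [-0.0063 -0.0072  0.1781]
[269.78843989 199.95758776]
```

View pics/w1.png

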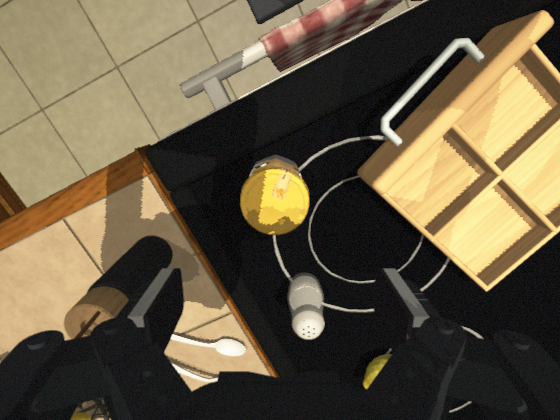

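The wrist view shows the honey lid centred at (275,200), the salt cap at (309,322), the divider cross at (500,178) and the diffuser collar near (92,315).

```bash
python3 - <<'E'
from h import *
s=load("w1");t=load("top0")
print("honey",at(s,275,200,.087),"salt",at(s,309,322,.086),"cross",at(s,500,178,.032),"diff",at(s,92,315,.14),at(t,628/1.42,310/1.42,.146))
E
python3 d.py .499 -.274 .231
```

```text
honey [ 0.50110621 -0.26978628] salt [ 0.63323925 -0.2960402 ] cross [ 0.59768068 -0.05314873] diff [ 0.50990493 -0.44222187] [ 0.51735918 -0.44509445]
[0.499, -0.274, 0.231] -> [-0.0063 -0.0075  0.0004]
```

Call:
{"fn": "send_path", "kwargs": {
  "moves": [-0.006,-0.005,0.03,0,-0.006,-0.005,0.06,0,-0.006,-0.005,0.09,0,-0.006,-0.005,0.12,0,-0.006,-0.005,0.14,0,-0.006,-0.005,0.16,0,-0.006,-0.005,0.17,0,-0.006,-0.005,0.178,0,-0.006,-0.005,0.178,0,-0.006,-0.005,0.178,0]
}}

```text
t: 3.15
tcp_pos: [0.5004, -0.2728, 0.0542]
eef_rot: [0.708, 3.06, -0.001]
force: [-0.6, 0.2, 0.8]
gripper_width: 0.085
gripper_force: 0.0
```

Call:
{"fn": "send_path", "kwargs": {
  "moves": [0,0,0,0,0,0,0,0,0,0,0,0,0,0,0,0,0,0,0,0,0,0,0,0,0,0,0,0,0,0,0,0],
  "aperture": 0.05,
  "clamp_n": 40
}}

```text
t: 3.95
tcp_pos: [0.5005, -0.2731, 0.0544]
eef_rot: [0.708, 3.059, -0.001]
force: [0.5, 1.6, 7.0]
gripper_width: 0.0625
gripper_force: 42.3
```

Call:
{"fn": "send_path", "kwargs": {
  "moves": [0,0,-0.01,0,0,0,-0.03,0,0,0,-0.055,0,0,0,-0.08,0,0,0,-0.1,0,0,0,-0.115,0,0.001,0.01,-0.12,0,0.002,0.025,-0.12,0,0.003,0.045,-0.12,0,0.004,0.07,-0.12,0]
}}

```text
t: 4.95
tcp_pos: [0.5272, -0.2065, 0.172]
eef_rot: [-0.708, -3.059, -0.001]
force: [0.8, 0.1, -3.6]
gripper_width: 0.0624
gripper_force: 44.9
```

Call:
{"fn": "send_path", "kwargs": {
  "moves": [0.001,0.03,0,0,0.003,0.06,0,0,0.004,0.09,0,0,0.006,0.12,0,0,0.007,0.15,0,0,0.009,0.18,0,0,0.01,0.205,0,0,0.011,0.225,0,0,0.0114,0.235,0,0,0.0114,0.2368,0,0]
}}

```text
t: 5.95
tcp_pos: [0.6208, 0.0112, 0.1722]
eef_rot: [-0.705, -3.06, 0.0]
force: [0.0, 0.5, -4.4]
gripper_width: 0.0627
gripper_force: 44.9
```

Call:
{"fn": "send_path", "kwargs": {
  "moves": [0,0,0,0,0,0,0,0]
}}

```text
t: 6.15
tcp_pos: [0.6206, 0.0089, 0.1731]
eef_rot: [-0.709, -3.06, 0.0]
force: [-0.3, -0.7, -3.4]
gripper_width: 0.0628
gripper_force: 44.9
```

```bash
python3 d.py .621 .0095 .172 .621 .0095 .064
```

```text
[0.621, 0.0095, 0.172] -> [-0.0001  0.0007  0.0011]
[0.621, 0.0095, 0.064] -> [-1.000e-04  7.000e-04  1.091e-01]
```

Call:
{"fn": "send_path", "kwargs": {
  "moves": [0,0,0.015,0,0,0,0.04,0,0,0,0.065,0,0,0,0.08,0,0,0,0.09,0,0,0,0.098,0,0,0,0.104,0,0,0,0.107,0,0,0,0.109,0,0,0,0.109,0]
}}

```text
t: 7.15
tcp_pos: [0.6211, 0.0095, 0.0645]
eef_rot: [0.708, 3.06, -0.0]
force: [0.6, -0.0, -2.8]
gripper_width: 0.0623
gripper_force: 44.9
```

Call:
{"fn": "send_path", "kwargs": {
  "moves": [0,0,0.001,0,0,0,0.002,0,0,0,0.002,0]
}}

```text
t: 7.45
tcp_pos: [0.6211, 0.0095, 0.0626]
eef_rot: [0.708, 3.06, -0.0]
force: [1.0, 1.3, -1.3]
gripper_width: 0.0624
gripper_force: 45.0
```

Call:
{"fn": "send_path", "kwargs": {
  "moves": [0,0,0,0,0,0,0,0,0,0,0,0,0,0,0,0],
  "aperture": 0.082
}}

```text
t: 7.85
tcp_pos: [0.621, 0.0095, 0.0624]
eef_rot: [0.708, 3.061, -0.0]
force: [-0.0, -0.6, -0.4]
gripper_width: 0.0822
gripper_force: 0.0
```

Call:
{"fn": "send_path", "kwargs": {
  "moves": [0,0,-0.015,0,0,0,-0.05,0,0,0,-0.09,0,-0.01,-0.02,-0.12,0,-0.025,-0.045,-0.13,0,-0.042,-0.075,-0.13,0,-0.06,-0.108,-0.13,0,-0.078,-0.14,-0.13,0,-0.095,-0.172,-0.13,0,-0.112,-0.204,-0.13,0],
  "aperture": 0.085
}}

```text
t: 8.85
tcp_pos: [0.6318, -0.2244, 0.1937]
eef_rot: [0.708, 3.06, -0.0]
force: [-0.2, -1.1, 0.1]
gripper_width: 0.0847
gripper_force: 0.0
```

Call:
{"fn": "send_path", "kwargs": {
  "moves": [-0.018,-0.032,0,0,-0.03,-0.055,0,0,-0.036,-0.065,0,0,-0.036,-0.065,0,0,-0.036,-0.065,0,0]
}}

```text
t: 9.35
tcp_pos: [0.6359, -0.2961, 0.1928]
eef_rot: [0.708, 3.061, 0.0]
force: [0.2, -0.1, 0.6]
gripper_width: 0.0851
gripper_force: 0.0
```

```bash
python3 d.py .636 -.2975 .041
```

```text
[0.636, -0.2975, 0.041] -> [-0.0007 -0.0012  0.1518]
```

Call:
{"fn": "send_path", "kwargs": {
  "moves": [0,-0.001,0.03,0,0,-0.001,0.06,0,0,-0.001,0.09,0,0,-0.001,0.115,0,0,-0.001,0.135,0,0,-0.001,0.147,0,0,-0.001,0.151,0,0,-0.001,0.151,0]
}}

```text
t: 10.15
tcp_pos: [0.6355, -0.2975, 0.0417]
eef_rot: [0.707, 3.061, -0.0]
force: [-1.0, 0.3, 0.4]
gripper_width: 0.0849
gripper_force: 0.0
```

Call:
{"fn": "send_path", "kwargs": {
  "moves": [0,0,0,0,0,0,0,0,0,0,0,0,0,0,0,0,0,0,0,0,0,0,0,0,0,0,0,0,0,0,0,0],
  "aperture": 0.03,
  "clamp_n": 30
}}

```text
t: 10.95
tcp_pos: [0.6356, -0.2982, 0.0422]
eef_rot: [0.708, 3.06, -0.001]
force: [0.2, 0.4, 6.4]
gripper_width: 0.0362
gripper_force: 29.7
```

```bash
python3 d.py .659 -.079 .161
```

```text
[0.659, -0.079, 0.161] -> [ 0.0752  0.2072 -0.1189]
```

Call:
{"fn": "send_path", "kwargs": {
  "moves": [0,0,-0.01,0,0,0,-0.03,0,0,0,-0.055,0,0,0,-0.08,0,0,0,-0.1,0,0,0,-0.115,0,0,0,-0.12,0,0,0,-0.12,0]
}}

```text
t: 11.75
tcp_pos: [0.6354, -0.2981, 0.1617]
eef_rot: [0.708, 3.06, -0.0]
force: [0.1, 0.8, -0.4]
gripper_width: 0.0361
gripper_force: 29.8
```

```bash
python3 - <<'E'
from workcell import manip
from h import *
s=manip.snapshot("scene"); np.save("pics/s2.npy",s,allow_pickle=True)
a=manip.snapshot("wrist")["color"]
cv2.imwrite("pics/s2.png",np.hstack([crop(s,220,170,160,140,2.8),cv2.resize(a[130:420,120:440],(350,392))[:392]]))
E
```

```text
(no output)
```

View pics/s2.png

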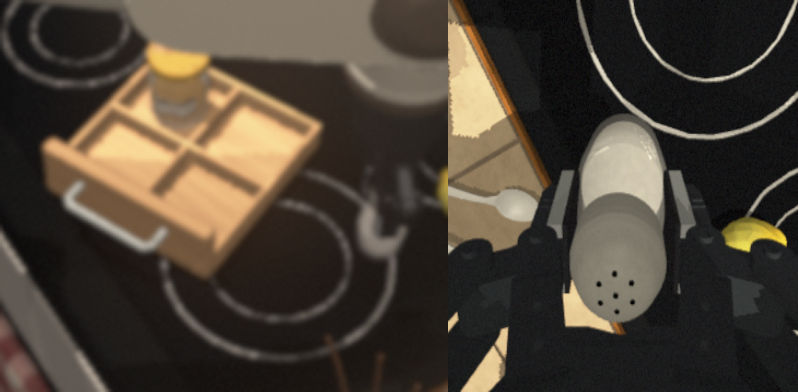

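The honey stands upright in the front right pocket, and the salt is lifted upright between the pads. Next I carry it to the front left pocket.

Call:
{"fn": "send_path", "kwargs": {
  "moves": [0.004,0.01,0,0,0.01,0.03,0,0,0.02,0.058,0,0,0.031,0.087,0,0,0.042,0.116,0,0,0.053,0.145,0,0,0.062,0.172,0,0,0.069,0.192,0,0,0.074,0.204,0,0,0.075,0.207,0,0]
}}

```text
t: 12.85
tcp_pos: [0.6587, -0.0769, 0.1612]
eef_rot: [-0.705, -3.061, -0.0]
force: [-0.4, -0.4, -0.3]
gripper_width: 0.036
gripper_force: 29.8
```

Call:
{"fn": "send_path", "kwargs": {
  "moves": [0,0,0,0,0,0,0,0]
}}

```text
t: 13.05
tcp_pos: [0.6587, -0.0798, 0.1612]
eef_rot: [-0.709, -3.06, 0.001]
force: [0.7, -0.7, -1.7]
gripper_width: 0.0355
gripper_force: 29.8
```

```bash
python3 d.py .659 -.079 .050
```

```text
[0.659, -0.079, 0.05] -> [1.000e-04 8.000e-04 1.112e-01]
```

Call:
{"fn": "send_path", "kwargs": {
  "moves": [0,0,0.015,0,0,0,0.04,0,0,0,0.065,0,0,0,0.08,0,0,0,0.092,0,0,0,0.1,0,0,0,0.106,0,0,0,0.109,0,0,0,0.111,0,0,0,0.111,0]
}}

```text
t: 14.05
tcp_pos: [0.659, -0.0791, 0.0506]
eef_rot: [0.708, 3.06, -0.0]
force: [-0.0, 0.7, -1.2]
gripper_width: 0.0357
gripper_force: 29.8
```

Call:
{"fn": "send_path", "kwargs": {
  "moves": [0,0,0.001,0,0,0,0.001,0]
}}

```text
t: 14.25
tcp_pos: [0.6593, -0.0792, 0.0502]
eef_rot: [0.708, 3.059, -0.0]
force: [-0.9, 0.5, 5.6]
gripper_width: 0.0359
gripper_force: 30.5
```

Call:
{"fn": "send_path", "kwargs": {
  "moves": [0,0,0,0,0,0,0,0,0,0,0,0,0,0,0,0],
  "aperture": 0.07
}}

```text
t: 14.65
tcp_pos: [0.6588, -0.0791, 0.0493]
eef_rot: [-0.708, -3.061, 0.0]
force: [0.4, -0.5, 0.5]
gripper_width: 0.0698
gripper_force: 0.0
```

Call:
{"fn": "send_path", "kwargs": {
  "moves": [0,0,-0.015,0,0,0,-0.05,0,0,0,-0.09,0,0,0,-0.13,0,0.012,0.01,-0.16,0,0.035,0.03,-0.18,0,0.06,0.05,-0.18,0,0.085,0.072,-0.18,0,0.11,0.093,-0.18,0,0.135,0.114,-0.18,0],
  "aperture": 0.085
}}

```text
t: 15.65
tcp_pos: [0.5869, 0.0838, 0.2307]
eef_rot: [0.708, 3.06, 0.0]
force: [-0.5, 0.4, -0.3]
gripper_width: 0.085
gripper_force: 0.0
```

```bash
python3 d.py .5014 .2776 .231
```

```text
[0.5014, 0.2776, 0.231] -> [ 0.162   0.1366 -0.0004]
```

Call:
{"fn": "send_path", "kwargs": {
  "moves": [0.025,0.021,0,0,0.05,0.042,0,0,0.075,0.063,0,0,0.1,0.084,0,0,0.125,0.105,0,0,0.145,0.122,0,0,0.155,0.131,0,0,0.159,0.134,0,0,0.159,0.134,0,0,0.159,0.134,0,0]
}}

```text
t: 16.65
tcp_pos: [0.5041, 0.272, 0.2294]
eef_rot: [0.709, 3.06, -0.0]
force: [0.2, -0.2, -0.1]
gripper_width: 0.0848
gripper_force: 0.0
```

```bash
python3 - <<'E'
from workcell import manip
from h import *
s=manip.snapshot("wrist"); np.save("pics/w2.npy",s,allow_pickle=True)
print(proj(s,[.5014,.2776,.17]),proj(s,[.6431,.294,.108])); cv2.imwrite("pics/w2.png",s["color"])
E
python3 d.py .5014 .2776 .122
```

```text
[283.56011047 219.24164672] [364.12654244 318.32421316]
[0.5014, 0.2776, 0.122] -> [0.005  0.0039 0.1073]
```

View pics/w2.png

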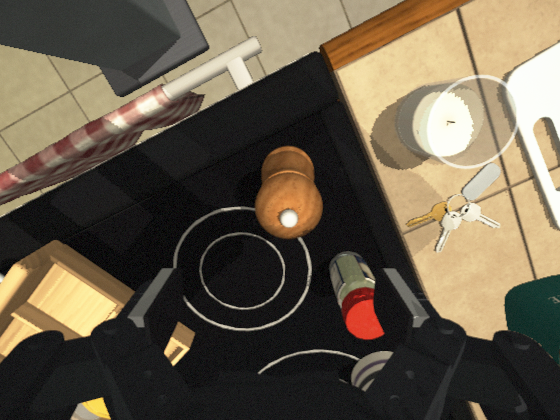

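The mill knob is at (289,218) and the red jar cap at (363,314). Both are near the predicted pixels.

```bash
python3 - <<'E'
from h import *
s=load("w2")
print(at(s,289,218,.168),at(s,289,212,.142),at(s,363,314,.108))
E
python3 d.py .5025 .28 .122
```

```text
[0.50283702 0.28089852] [0.50710517 0.27977027] [0.63823595 0.29480315]
[0.5025, 0.28, 0.122] -> [0.005  0.0065 0.1073]
```

Call:
{"fn": "send_path", "kwargs": {
  "moves": [0.005,0.006,0.005,0,0.005,0.006,0.025,0,0.005,0.006,0.05,0,0.005,0.006,0.075,0,0.005,0.006,0.095,0,0.005,0.006,0.104,0,0.005,0.006,0.107,0,0.005,0.006,0.107,0]
}}

```text
t: 17.5
tcp_pos: [0.502, 0.2805, 0.1226]
eef_rot: [0.708, 3.06, 0.0]
force: [-0.1, 0.3, -0.1]
gripper_width: 0.0847
gripper_force: 0.0
```

Call:
{"fn": "send_path", "kwargs": {
  "moves": [0,0,0,0,0,0,0,0,0,0,0,0,0,0,0,0,0,0,0,0,0,0,0,0,0,0,0,0,0,0,0,0],
  "aperture": 0.03,
  "clamp_n": 50
}}

```text
t: 18.3
tcp_pos: [0.5023, 0.2806, 0.1235]
eef_rot: [0.708, 3.059, 0.001]
force: [0.1, -0.3, 7.8]
gripper_width: 0.0462
gripper_force: 50.8
```

```bash
python3 d.py .57 -.1163 .25
```

```text
[0.57, -0.1163, 0.25] -> [-0.2353 -0.3267 -0.1266]
```

Call:
{"fn": "send_path", "kwargs": {
  "moves": [0,0,-0.008,0,0,0,-0.02,0,0,0,-0.04,0,0,0,-0.06,0,0,0,-0.08,0,0,0,-0.1,0,0,0,-0.12,0,0,0,-0.133,0,0,0,-0.14,0,0,0,-0.14,0]
}}

```text
t: 19.3
tcp_pos: [0.502, 0.2805, 0.263]
eef_rot: [0.708, 3.06, 0.001]
force: [-0.6, 0.1, -1.4]
gripper_width: 0.0463
gripper_force: 51.6
```

Call:
{"fn": "send_path", "kwargs": {
  "moves": [-0.005,-0.007,0,0,-0.013,-0.018,0,0,-0.025,-0.035,0,0,-0.039,-0.054,0,0,-0.053,-0.074,0,0,-0.067,-0.094,0,0,-0.081,-0.113,0,0,-0.095,-0.132,0,0,-0.109,-0.151,0,0,-0.123,-0.171,0,0]
}}

```text
t: 20.3
tcp_pos: [0.537, 0.0708, 0.2616]
eef_rot: [-0.709, -3.06, 0.001]
force: [0.1, -0.5, -1.4]
gripper_width: 0.0463
gripper_force: 51.6
```

Call:
{"fn": "send_path", "kwargs": {
  "moves": [-0.014,-0.02,0,0,-0.028,-0.039,0,0,-0.042,-0.058,0,0,-0.056,-0.078,0,0,-0.07,-0.097,0,0,-0.084,-0.117,0,0,-0.097,-0.135,0,0,-0.107,-0.148,0,0,-0.112,-0.155,0,0,-0.112,-0.1557,0,0]
}}

```text
t: 21.3
tcp_pos: [0.5693, -0.1172, 0.2619]
eef_rot: [-0.71, -3.06, 0.0]
force: [-0.2, 0.4, -1.8]
gripper_width: 0.0464
gripper_force: 51.6
```

Call:
{"fn": "send_path", "kwargs": {
  "moves": [0,0,0,0,0,0,0,0,0,0,0,0]
}}

```text
t: 21.6
tcp_pos: [0.5694, -0.1156, 0.2625]
eef_rot: [0.707, 3.061, -0.0]
force: [-0.3, -0.3, -1.8]
gripper_width: 0.0463
gripper_force: 51.6
```

```bash
python3 d.py .57 -.1163 .1315
python3 - <<'E'
from workcell import manip
from h import *
s=manip.snapshot("scene"); np.save("pics/s3.npy",s,allow_pickle=True)
cv2.imwrite("pics/s3.png",crop(s,200,100,200,200,3))
E
```

```text
[0.57, -0.1163, 0.1315] -> [-0.0008 -0.0004  0.131 ]
```

View pics/s3.png

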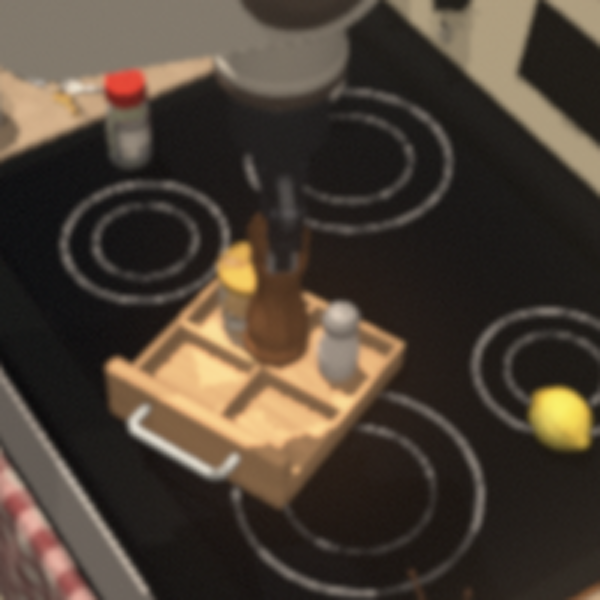

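The mill hangs upright over the caddy at (277,320), and the salt at (340,345) and honey stand in their pockets. Lowering now.

Call:
{"fn": "send_path", "kwargs": {
  "moves": [0,0,0.01,0,0,0,0.03,0,0,0,0.055,0,0,0,0.08,0,0,0,0.1,0,0,0,0.113,0,0,0,0.122,0,0,0,0.127,0,0,0,0.13,0,0,0,0.13,0]
}}

```text
t: 22.65
tcp_pos: [0.5695, -0.1163, 0.1325]
eef_rot: [0.708, 3.06, -0.0]
force: [0.4, 0.3, -0.7]
gripper_width: 0.046
gripper_force: 51.6
```

Call:
{"fn": "send_path", "kwargs": {
  "moves": [0,0,0.001,0,0,0,0.001,0,0,0,0.001,0]
}}

```text
t: 22.95
tcp_pos: [0.5695, -0.1163, 0.1316]
eef_rot: [0.708, 3.06, -0.0]
force: [0.3, -0.6, -0.6]
gripper_width: 0.0465
gripper_force: 51.6
```

Call:
{"fn": "send_path", "kwargs": {
  "moves": [0,0,0,0,0,0,0,0,0,0,0,0,0,0,0,0,0,0,0,0],
  "aperture": 0.08
}}

```text
t: 23.45
tcp_pos: [0.5694, -0.1163, 0.1313]
eef_rot: [0.708, 3.061, -0.0]
force: [0.3, 0.3, 0.2]
gripper_width: 0.0796
gripper_force: 0.0
```

Call:
{"fn": "send_path", "kwargs": {
  "moves": [0,0,-0.015,0,0,0,-0.04,0,0,0,-0.075,0,0,0,-0.11,0,0.003,0.01,-0.125,0,0.009,0.03,-0.125,0,0.018,0.062,-0.125,0,0.029,0.1,-0.125,0,0.041,0.14,-0.125,0,0.052,0.18,-0.125,0],
  "aperture": 0.085
}}

```text
t: 24.45
tcp_pos: [0.6016, 0.0702, 0.2569]
eef_rot: [0.708, 3.06, 0.0]
force: [0.9, 0.4, -0.7]
gripper_width: 0.0849
gripper_force: 0.0
```

Call:
{"fn": "send_path", "kwargs": {
  "moves": [0.012,0.04,0,0,0.023,0.08,0,0,0.035,0.12,0,0,0.046,0.16,0,0,0.055,0.19,0,0,0.061,0.21,0,0,0.064,0.22,0,0,0.064,0.22,0,0,0.064,0.22,0,0]
}}

```text
t: 25.35
tcp_pos: [0.6409, 0.2933, 0.2564]
eef_rot: [-0.709, -3.061, 0.001]
force: [0.7, -0.6, 0.5]
gripper_width: 0.0847
gripper_force: 0.0
```

```bash
python3 d.py .6405 .2945 .066
```

```text
[0.6405, 0.2945, 0.066] -> [0.0009 0.001  0.1904]
```

Call:
{"fn": "send_path", "kwargs": {
  "moves": [0.001,0.001,0.03,0,0.001,0.001,0.07,0,0.001,0.001,0.105,0,0.001,0.001,0.135,0,0.001,0.001,0.16,0,0.001,0.001,0.178,0,0.001,0.001,0.188,0,0.001,0.001,0.19,0,0.001,0.001,0.19,0]
}}

```text
t: 26.25
tcp_pos: [0.6408, 0.2949, 0.0671]
eef_rot: [0.709, 3.06, 0.0]
force: [0.8, 0.6, -0.7]
gripper_width: 0.085
gripper_force: 0.0
```

Call:
{"fn": "send_path", "kwargs": {
  "moves": [0,0,0,0,0,0,0,0,0,0,0,0,0,0,0,0,0,0,0,0,0,0,0,0,0,0,0,0,0,0,0,0],
  "aperture": 0.03,
  "clamp_n": 40
}}

```text
t: 27.05
tcp_pos: [0.6409, 0.2956, 0.0671]
eef_rot: [0.708, 3.06, 0.001]
force: [0.0, 1.6, 6.2]
gripper_width: 0.0442
gripper_force: 39.7
```

```bash
python3 d.py .533 -.028 .25
```

```text
[0.533, -0.028, 0.25] -> [-0.0454 -0.3379 -0.1832]
```

Call:
{"fn": "send_path", "kwargs": {
  "moves": [0,0,-0.01,0,0,0,-0.03,0,0,0,-0.055,0,0,0,-0.085,0,0,0,-0.115,0,0,0,-0.138,0,0,0,-0.15,0,-0.001,-0.01,-0.15,0,-0.003,-0.025,-0.15,0,-0.006,-0.045,-0.15,0]
}}

```text
t: 28.05
tcp_pos: [0.6252, 0.2515, 0.2143]
eef_rot: [-0.707, -3.059, 0.002]
force: [-0.8, 0.0, -1.0]
gripper_width: 0.0441
gripper_force: 40.2
```

Call:
{"fn": "send_path", "kwargs": {
  "moves": [-0.004,-0.03,0,0,-0.008,-0.06,0,0,-0.012,-0.09,0,0,-0.016,-0.12,0,0,-0.02,-0.15,0,0,-0.024,-0.18,0,0,-0.028,-0.21,0,0,-0.032,-0.24,0,0,-0.035,-0.265,0,0,-0.038,-0.282,0,0]
}}

```text
t: 29.05
tcp_pos: [0.5347, -0.0195, 0.2148]
eef_rot: [-0.709, -3.058, 0.001]
force: [0.5, -0.5, -0.5]
gripper_width: 0.0438
gripper_force: 40.3
```

Call:
{"fn": "send_path", "kwargs": {
  "moves": [-0.0014,-0.009,0,0,-0.0014,-0.011,0,0,-0.0014,-0.011,0,0,-0.0014,-0.011,0,0]
}}

```text
t: 29.45
tcp_pos: [0.5329, -0.0276, 0.216]
eef_rot: [-0.707, -3.061, -0.0]
force: [0.2, -1.6, -1.5]
gripper_width: 0.0443
gripper_force: 40.3
```

```bash
python3 d.py .533 -.028 .0755
```

```text
[0.533, -0.028, 0.0755] -> [-0.0004 -0.0003  0.1405]
```

Call:
{"fn": "send_path", "kwargs": {
  "moves": [0,0,0.015,0,0,0,0.04,0,0,0,0.07,0,0,0,0.095,0,0,0,0.113,0,0,0,0.125,0,0,0,0.133,0,0,0,0.138,0,0,0,0.1405,0,0,0,0.1405,0]
}}

```text
t: 30.45
tcp_pos: [0.5329, -0.0282, 0.076]
eef_rot: [0.708, 3.06, -0.0]
force: [0.2, 0.6, -0.9]
gripper_width: 0.044
gripper_force: 40.2
```

Call:
{"fn": "send_path", "kwargs": {
  "moves": [0,0,0,0,0,0,0,0]
}}

```text
t: 30.65
tcp_pos: [0.533, -0.0283, 0.0763]
eef_rot: [0.708, 3.06, -0.0]
force: [-0.3, -0.2, -2.0]
gripper_width: 0.044
gripper_force: 40.2
```

Call:
{"fn": "send_path", "kwargs": {
  "moves": [0,0,0.001,0,0,0,0.001,0]
}}

```text
t: 30.85
tcp_pos: [0.533, -0.0283, 0.0751]
eef_rot: [0.708, 3.06, -0.0]
force: [0.2, -0.1, 2.3]
gripper_width: 0.0438
gripper_force: 40.2
```

Call:
{"fn": "send_path", "kwargs": {
  "moves": [0,0,0,0,0,0,0,0,0,0,0,0,0,0,0,0],
  "aperture": 0.07
}}

```text
t: 31.25
tcp_pos: [0.5327, -0.0283, 0.0748]
eef_rot: [-0.708, -3.061, 0.0]
force: [0.2, -0.6, -0.2]
gripper_width: 0.07
gripper_force: 0.0
```

Call:
{"fn": "send_path", "kwargs": {
  "moves": [0,0,-0.015,0,0,0,-0.05,0,0,0,-0.09,0,0,0,-0.13,0,0,0,-0.16,0,0.01,0.02,-0.18,0,0.03,0.06,-0.18,0,0.05,0.1,-0.18,0,0.07,0.14,-0.18,0,0.09,0.18,-0.18,0]
}}

```text
t: 32.25
tcp_pos: [0.5307, 0.1748, 0.2549]
eef_rot: [0.709, 3.06, 0.0]
force: [1.3, -0.2, -0.3]
gripper_width: 0.0699
gripper_force: 0.0
```

Call:
{"fn": "send_path", "kwargs": {
  "moves": [0.02,0.04,0,0,0.035,0.07,0,0,0.035,0.07,0,0,0.035,0.07,0,0,0.035,0.07,0,0]
}}

```text
t: 32.75
tcp_pos: [0.5304, 0.2505, 0.2547]
eef_rot: [-0.709, -3.06, 0.001]
force: [0.1, -0.3, -0.1]
gripper_width: 0.0699
gripper_force: 0.0
```

```bash
python3 - <<'E'
from workcell import manip
from h import *
t=manip.snapshot("top");s=manip.snapshot("scene"); np.save("pics/t4.npy",t,allow_pickle=True)
cv2.imwrite("pics/e.png",np.hstack([crop(t,235,130,130,140,3),crop(s,215,160,130,140,3)]))
d=np.abs(t["color"].astype(int)-load("top0")["color"]).max(2)
print("candle change",(d[205:250,92:140]>60).sum(),"diffuser",(d[200:240,410:480]>60).sum())
E
```

```text
candle change 650 diffuser 0
```

View pics/e.png

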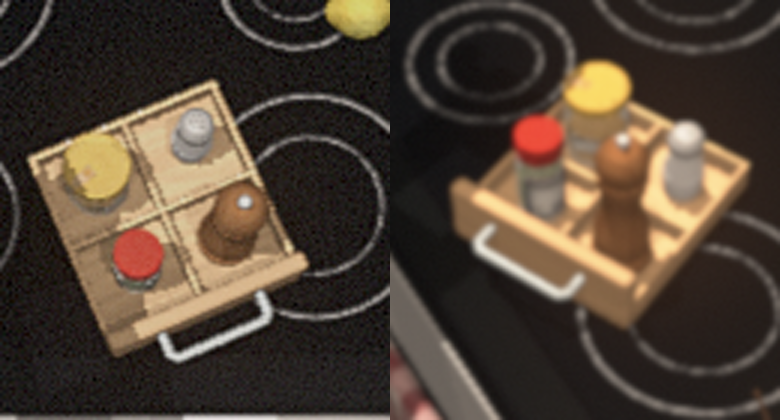

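All four stand upright in their own pockets. In the top view: honey lid (97,168), salt cap (198,125), jar cap (137,252), mill knob (245,202). I'll check the numbers, and recheck the candle, since the arm probably covers it in this view.

Call:
{"fn": "send_path", "kwargs": {
  "moves": [0.01,-0.03,0,0,0.02,-0.07,0,0,0.03,-0.11,0,0,0.04,-0.15,0,0,0.04,-0.19,0,0,0.04,-0.2,0,0,0.04,-0.2,0,0,0.04,-0.2,0,0]
}}

```text
t: 33.65
tcp_pos: [0.4069, 0.0891, 0.255]
eef_rot: [0.71, 3.06, 0.0]
force: [-0.3, -0.0, -0.7]
gripper_width: 0.07
gripper_force: 0.0
```

```bash
python3 - <<'E'
from workcell import manip
from h import *
t=load("t4");a=np.radians(-157.1);o=np.array([.5955,-.0533]);M=np.array([[np.cos(a),np.sin(a)],[-np.sin(a),np.cos(a)]])
for n,x,y,z in(("honey",97,168,.095),("salt",198,125,.096),("jar",137,252,.116),("mill",245,202,.176)): print(n,(M@(at(t,235+x/3,130+y/3,z)-o)*1000).round())
t=manip.snapshot("top");print(manip.get_obs()["tcp_pos"])
d=np.abs(t["color"].astype(int)-load("top0")["color"]).max(2)
print("candle",(d[205:250,92:140]>60).sum(),"diffuser",(d[200:240,410:480]>60).sum())
E
```

```text
honey [-45. -48.]
salt [-46.  54.]
jar [ 44. -47.]
mill [51. 49.]
[0.40695989 0.08945707 0.25481471]
candle 0 diffuser 0
```

```bash
python3 -c "
from workcell import manip
print(manip.hand_in())"
```

```text
the job is handed in; nothing more can be done
None
```

I handed the job in at about 34 s: all four seasonings stand upright in their own pockets, about 6 mm or less from the pocket centres by camera, and the candle and diffuser have not moved; the hand-in returned no verdict.

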